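# Raise the loaded tray out of the equipment case and hold it

### The job

Open the equipment case on the desk by its lid handle until it rests back on its stop, then take the orange tray inside by its black grip and lift it straight up until its underside is about 10 cm above the case's rim. Keep it level all the way with its four parts in it, and finish still holding it there over the case, steady, so that I can reach under it for the drives; leave the lid open and everything else on the desk where it is.

Things in the scene. Friction and masses are not known exactly. Their poses are not given: they have to be found in the camera images.
- case: Fixed aluminium equipment case with black corners, 200 (its x) x 280 (its y) x 130 mm high, walls 6 mm, open on top under its lid. Origin: centre of its underside on the desk; z up. +x points to the side with the lid hinge, -x to the side under the lid's handle. Inside, the tray rests on two ledges at the y ends, 56 mm above the desk; two drives lie below it. The case cannot move.
- lid (a joint): Angle of the case's lid (rad): 0 shut, as it starts; grows as it opens, 1.57 upright, 1.83 resting on its stop (leaning back 15 degrees). Grey panel 200 x 280 x 10 mm, about 0.3 to 0.45 kg, hinged along the case's +x top edge; swings freely, falls shut if let go before upright and falls back on its stop beyond it.
- lid_handle (a point): Middle of the straight bar of the lid's handle: black round bar 10 mm thick, 120 mm long between its two legs, parallel to the hinge line, standing 38 mm (centre) above the lid's outer face. Shut, it lies 178.5 mm above the desk and 185 mm from the hinge line towards the case's -x; it turns with the lid about the hinge.
- lid_hinge (a point): Middle of the lid's hinge line: case x = +100 mm, 130 mm above the desk, the line running along the case's y. The lid turns from -x over the top towards +x.
- tray: Loose orange tray 176 (its x) x 252 (its y) x 30 mm with a grip in the middle, about 0.2 to 0.42 kg, carrying about 0.3 kg of loose parts. Origin: centre of its underside; z up; starts on the ledges with axes nearly along the case's, with 6 mm play to the case walls in x and 8 mm in y.
- tray_grip (a point): Centre of the tray's grip: black straight bar 14 mm thick (tray x), 20 mm tall, 120 mm long along the tray's y, centre 52 mm above the tray's underside and over its middle; open gap of 16 mm below the bar between its end legs. With the tray seated the bar's top is 12 mm below the case's rim; at least 80 mm free on each side of it above the tray walls.
- adapter: Loose black power adapter 45 x 90 x 22 mm lying in the tray (+x, +y quarter). Origin: centre of its underside.
- ssd: Loose blue drive 66 x 100 x 12 mm lying in the tray (-x, -y quarter). Origin: centre of its underside.
- puck: Loose white round puck, 52 mm across, 18 mm high, lying in the tray (-x, +y quarter). Origin: centre of its underside.
- dock: Loose aluminium adapter box 50 x 75 x 16 mm lying in the tray (+x, -y quarter). Origin: centre of its underside.
- canister: Yellow can 80 mm across, 150 mm high, standing on the desk, not to be disturbed. Origin: centre of its underside.
- spray: White spray bottle with orange head, 64 mm across, 190 mm high, standing on the desk, not to be disturbed. Origin: centre of its underside.
- mug: Blue mug, 80 mm across, 95 mm high, standing on the desk, not to be disturbed. Origin: centre of its underside.
- tape: Brown roll 100 mm across, 48 mm high, lying flat on the desk, not to be disturbed. Origin: centre of its underside.

How it is judged:
By the outcome, as a careful person would: the job done as asked, in the order asked, and still so for the second after the job is handed in, while the arm keeps its last pose, push and grip.
It also fails if it takes over 56 s, if anything falls off the work surface, if the arm or the gripper's body presses on something with over 40 N, if the wrist force passes 120 N, or if a joint passes its speed limit or range.

### The arm

A 6-joint arm with a two-finger parallel gripper is mounted at the origin on the work surface. World frame = base frame: x ahead of the robot, y to its left, z up, the work surface at z = 0. Lengths are in m, angles in degrees, forces in N, time in s.
With the tool pointing down it reaches from about 0.3 to 0.75 m from the base axis. Payload 8.5 kg.
Tool frame: the origin (TCP) lies at the very end of the fingers, on their centre line; the grasp point (between the pads) lies 19 mm behind it (env.grasp_offset is the distance from the TCP to the grasp point, in m); y points along the fingers, z is the direction in which the jaws open and shut, and the axes are right-handed (so a half turn about y gives the same grasp; the last joint's range is limited). The gripper opens to 85 mm and grips with 20 to 120 N. Pads are 22 mm wide; open, the fingers measure 114 mm over their backs; the gripper's body (76 mm by 85 mm) begins 54 mm behind the grasp point. The pads swing forward as they close: fully open they stand 13 mm farther back than shut.
Start: joints at [-83.325, 21.807, 74.336, -0, 83.858, -12.336], TCP at [0.179, -0.52, 0.231] pointing down, gripper open.
Joint ranges: [-178.18, 178.18], [-50.72, 133.34], [12.68, 142.11], [-81.47, 261.47], [9.98, 163.14], [-165.26, 165.26]. Speed limits (degrees/s): [136.94, 136.94, 180, 180, 180, 180].

### API

Orientations are given as a 3x3 rotation matrix whose columns are the frame's x, y, z axes.
In Python, from rig import env gives the robot as it stands. The module is installed in compiled form; this text tells all that it offers.
- The arm moves only by the shell command python3 -m pendant 'ROWS' [FORCE]. ROWS is JSON, a list of rows, each a list of 3 entries, a list of its own where there are three numbers: the shift along the world's x, y, z as a fraction of full scale, then the turn about the world's z as a fraction of full scale, then the opening, from 0 (shut) to 1 (fully open). A call has 1 to 12 rows; each row shifts and turns the commanded pose from where the row before left it; what a row does not reach is not made up. Full scale, the value 1, is 30 mm for a shift and 5 degrees for a turn. A row lasts 1/12 s, in which the tool goes at most 41.7 mm and 7.16 degrees, less where a joint would pass 70% of its speed; a pose out of reach is approached as far as the arm can. A call with a number of a shift or a turn outside -1 to 1 is refused whole. A call with a gripper value outside its range is refused whole. The fingers move at their own pace and stop on an object; FORCE is the grip in N (left out, the last holds). Time passes only in rows, so rows that do not move let the fingers close. It gives the time, the measured TCP pose, the force and the opening at its end, in the units of the state.
- env.observe(): the state, without advancing time (a new reading comes with each control period).
- env.get_image(name): name is "scene" or "top" or "wrist"; returns (picture, depth): 384x512x3 uint8, red, green, blue; 384x512 float32, m along the optical axis (not along the pixel's ray), 0 where there is no reading.
- env.camera_model(name): a dict with "camera_matrix" (3x3 intrinsics, pixels), "dist_coeffs" ([k1, k2, p1, p2, k3] as OpenCV has them; the pictures are not rectified), "R" (3x3) and "t" (3): a world point X has camera coordinates R X + t; the wrist camera has in their place "tool_from_camera" (4x4, takes a point from camera to tool coordinates, whose origin is the TCP and whose axes are the tool frame's). Camera axes: x right, y down, z forward; pixel columns grow to the right and rows downward; lengths in m; the calibration is good to about 2 mm. A picture is of the moment at which its call begins: read the wrist's pose just before it. camera_model takes no time and is no camera call.
- env.close_job(): hands the job in, once; it reports no verdict.
The state is a dict: "time_s": time; "q": joint angles; "qvel": joint speeds; "joint_efforts": joint torques, N m; "position": TCP position; "tool_rot": TCP orientation; "ft_force": force on the tool from outside, world axes, zero at the start; "wrist_torque": the same for the moment, N m; "grip_width": finger opening in m.
Only numpy, scipy, OpenCV 4.12 (cv2) and the standard library are available. Lean on these libraries where they do the work, as an engineer would, in place of code of your own. Each camera call takes 0.05 s, during which the arm holds its last target.

## Working session

There is one attempt and no reset: what is moved stays moved. The work goes in short steps, Python scripts to look and compute and a shell command to move; the robot and the scene stay as the last step left them, time stands still between calls to the robot, and variables do not carry over. Pictures are saved under pics/ and viewed, and the job is handed in when it is done.

```bash
mkdir -p pics; cat > h.py <<'E'
import numpy as np, cv2
from rig import env
def snap(n,f):
    im,d=env.get_image(n); cv2.imwrite('pics/%s.png'%f,im[:,:,::-1]); np.save('pics/%s.npy'%f,d); return im,d
def w(name,u,v,d,pose=None):
    m=env.camera_model(name)
    p=cv2.undistortPoints(np.array([[[u,v]]],float),np.array(m["camera_matrix"]),np.array(m["dist_coeffs"]))[0,0]
    c=np.array([p[0]*d,p[1]*d,d])
    if "R" in m and name!="wrist": return np.array(m["R"]).T@(c-np.array(m["t"]))
    T=np.array(m["tool_from_camera"]); t=T[:3,:3]@c+T[:3,3]
    return np.array(pose["tool_rot"])@t+np.array(pose["position"])
E
python3 - <<'E'
from h import *
np.set_printoptions(precision=4,suppress=True)
s=env.observe()
for k in s: print(k,s[k])
snap('scene','s0');snap('top','t0')
E
```

```text
time_s 0.0
q [-83.3238  21.8439  74.3853   0.0014  83.859  -12.3352]
qvel [-0.0481  0.021   0.0365  0.0182  0.0065  0.0295]
joint_efforts [ -0.0004 -44.847  -23.1279  -0.0002   0.0048   0.    ]
position [ 0.1791 -0.5197  0.2307]
tool_rot [[-0.9455 -0.0002  0.3258]
 [-0.3258  0.0015 -0.9455]
 [-0.0004 -1.     -0.0015]]
ft_force [ 0.4621 -0.0078  0.4254]
wrist_torque [ 0.0018 -0.0017 -0.0034]
grip_width 0.08514573670089436
```

View pics/s0.png

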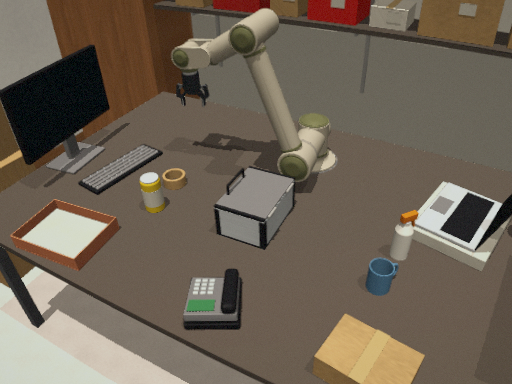

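View pics/t0.png

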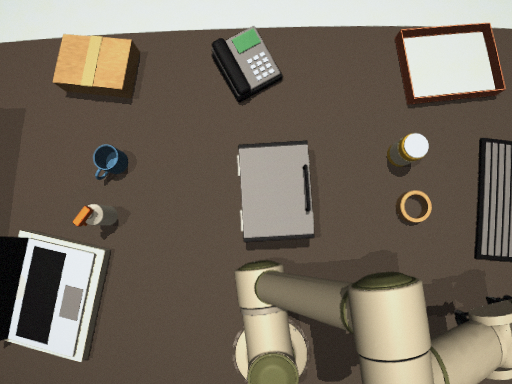

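The scene view shows the shut case in front of the arm. In the top view the case's lid spans about (240..313, 142..240), with the handle on the right at about (306,188) and the hinge on the left. I'll enlarge that area next.

```bash
python3 - <<'E'
from h import *
im=cv2.imread('pics/t0.png'); c=im[130:250,225:330]
cv2.imwrite('pics/t0c.png',cv2.resize(c,None,fx=5,fy=5,interpolation=cv2.INTER_CUBIC))
E
```

```text
(no output)
```

View pics/t0c.png

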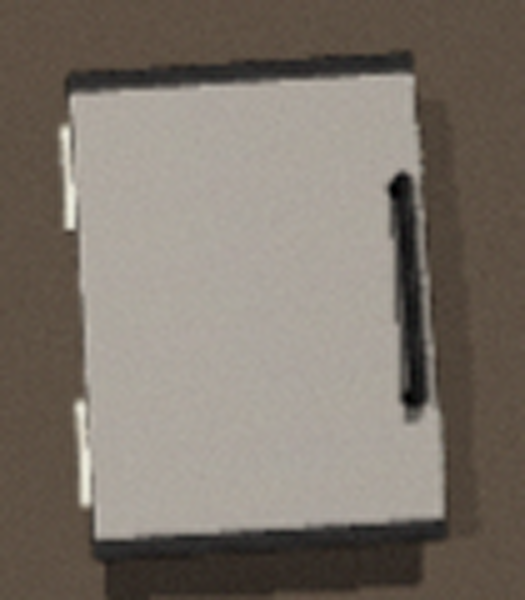

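```bash
cat >> h.py <<'E'
def onz(name,u,v,z):
    a=w(name,u,v,0.5); b=w(name,u,v,1.0); return a+(b-a)*(z-a[2])/(b[2]-a[2])
E
python3 - <<'E'
from h import *
np.set_printoptions(precision=4,suppress=True)
d=np.load('pics/t0.npy')
for n,u,v in [('lidmid',275,190),('h',306.5,188),('h1',305.3,170),('h2',307.6,205)]: print(n,d[int(round(v)),int(round(u))],w('top',u,v,d[int(round(v)),int(round(u))]))
f=lambda a,b:(225+(a+.5)/5-.5,130+(b+.5)/5-.5)
H=[onz('top',*f(*p),.1785) for p in [(401,182),(416,400)]]
print('handle',H,np.linalg.norm(H[0]-H[1]),(H[0]+H[1])/2)
C=np.array([onz('top',*f(*p),.140) for p in [(68,75),(413,54),(445,538),(95,557)]])
print(C,C.mean(0),[np.linalg.norm(C[i]-C[(i+1)%4]) for i in range(4)])
e=C[3]-C[0];print('ydir angle',np.degrees(np.arctan2(*e[1::-1])));e=C[2]-C[1];print(np.degrees(np.arctan2(*e[1::-1])));e=H[1]-H[0];print(np.degrees(np.arctan2(*e[1::-1])))
for n,u,v,z in [('can',413,146,.15),('tape',415,207,.048),('mug',109,158,.095),('spray',95,215,.15)]: print(n,onz('top',u,v,z))
E
```

```text
lidmid 1.094841 [ 0.5014 -0.0199  0.1375]
h 1.0479641 [ 0.501  -0.1049  0.1826]
h1 1.0552073 [ 0.5513 -0.1035  0.1804]
h2 1.0420566 [ 0.4541 -0.1063  0.1838]
handle [array([ 0.5628, -0.1027,  0.1785]), array([ 0.4417, -0.1071,  0.1785])] 0.12115746515670069 [ 0.5023 -0.1049  0.1785]
[[ 0.6357  0.0836  0.14  ]
 [ 0.6437 -0.1168  0.14  ]
 [ 0.3648 -0.1259  0.14  ]
 [ 0.3579  0.0724  0.14  ]] [ 0.5005 -0.0217  0.14  ] [np.float64(0.20063587936307814), np.float64(0.27903933945642084), np.float64(0.19845334988411273), np.float64(0.27807672371872333)]
ydir angle -177.69316683630763
-178.14190775341177
-177.93391428675596
can [ 0.6198 -0.4227  0.15  ]
tape [ 0.4473 -0.4591  0.048 ]
mug [0.6145 0.4856 0.095 ]
spray [0.438 0.502 0.15 ]
```

```bash
python3 -m pendant '[[[0.2,0.25,0.3],-0.1,1],[[0.45,0.57,0.3],-0.14,1],[[0.45,0.57,0.3],-0.14,1],[[0.45,0.57,0.3],-0.14,1],[[0.45,0.57,0.3],-0.14,1],[[0.45,0.57,0.3],-0.14,1],[[0.45,0.57,0.2],-0.14,1],[[0.45,0.57,0],-0.14,1],[[0.45,0.57,0],-0.14,0.8],[[0.45,0.57,0],-0.14,0.7],[[0.45,0.57,0],-0.14,0.6],[[0.45,0.57,0],-0.14,0.6]]' 20
python3 -m pendant '[[[0.45,0.57,0],-0.14,0.6],[[0.45,0.57,0],-0.14,0.6],[[0.45,0.57,0],-0.14,0.6],[[0.45,0.57,0],-0.14,0.6],[[0.45,0.57,0],-0.14,0.6],[[0.45,0.57,0],-0.14,0.6],[[0.45,0.57,0],-0.14,0.6],[[0.45,0.57,0],-0.14,0.6],[[0.45,0.57,0],-0.14,0.6],[[0.45,0.57,0],-0.14,0.6],[[0.3,0.4,0],-0.14,0.6],[[0.1,0.1,0],-0.14,0.6]]'
python3 -m pendant '[[[0,0,0],0,0.6],[[0,0,0],0,0.6]]'
python3 - <<'E'
from h import *
s=env.observe();print(s);snap('wrist','w1')
E
```

```text
time_s: 1.1
position: [0.3343, -0.3228, 0.2919]
tool_rot: [[-0.982, 0.0, 0.187], [-0.187, -0.0, -0.982], [-0.0, -1.0, 0.0]]
ft_force: [0.2, -0.7, 0.2]
grip_width: 0.0516
time_s: 2.1
position: [0.4813, -0.1362, 0.2918]
tool_rot: [[-0.999, 0.0, 0.044], [-0.044, 0.0, -0.999], [-0.0, -1.0, -0.0]]
ft_force: [0.4, -0.1, 0.1]
grip_width: 0.0508
time_s: 2.27
position: [0.4803, -0.1385, 0.2915]
tool_rot: [[-0.999, -0.0, 0.042], [-0.042, -0.0, -0.999], [0.0, -1.0, 0.0]]
ft_force: [-0.3, 0.2, 0.5]
grip_width: 0.0512
{'time_s': 2.2667, 'q': array([-2.96698409e+01,  1.45064127e+01,  7.51775149e+01, -1.64764633e-02,
        9.03147279e+01,  5.79011927e+01]), 'qvel': array([-0.99640583, -0.19078194,  0.12245006, -0.02502016, -0.27298451,
       -0.19877797]), 'joint_efforts': array([ 9.27122589e-01, -3.86388588e+01, -2.41703385e+01,  4.54709027e-02,
        9.12874733e-03,  8.48375796e-02]), 'position': array([ 0.48032611, -0.13849374,  0.2915138 ]), 'tool_rot': array([[-9.99101591e-01, -1.21955848e-04,  4.23791989e-02],
       [-4.23791659e-02, -2.61477639e-04, -9.99101565e-01],
       [ 1.32927492e-04, -9.99999958e-01,  2.56074338e-04]]), 'ft_force': array([-0.26095876,  0.21948899,  0.49014682]), 'wrist_torque': array([-0.00134659, -0.01964091, -0.02770232]), 'grip_width': 0.05117443481125392}
```

View pics/w1.png

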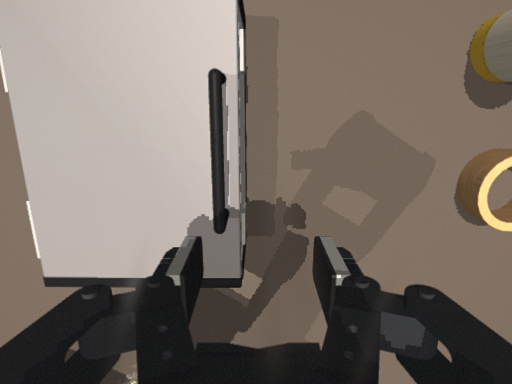

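The wrist view shows the handle bar from about (217,76) to (221,222), left of the finger centre line.

```bash
python3 - <<'E'
from h import *
s=env.observe()
def onw(u,v,z):
    a=w('wrist',u,v,.2,s);b=w('wrist',u,v,.6,s);return a+(b-a)*(z-a[2])/(b[2]-a[2])
d=np.load('pics/w1.npy')
P=[onw(217,76,.1785),onw(220.5,222,.1785)];print(P,(P[0]+P[1])/2)
e=P[1]-P[0];print(np.linalg.norm(e),np.degrees(np.arctan2(e[1],e[0])))
for v in(100,150,200):print(w('wrist',218.5,v,d[v,218],s),onw(218.5,v,.1785))
for u,v in((60,60),(100,200)):print(w('wrist',u,v,d[v,u],s))
for u,v in((48,280),(242,279)):print(onw(u,v,.14))
E
```

```text
[array([ 0.56496247, -0.10539781,  0.1785    ]), array([ 0.45058596, -0.10922711,  0.1785    ])] [ 0.50777421 -0.10731246  0.1785    ]
0.11444059741543407 -178.08246764819017
[ 0.54798737 -0.10721344  0.18318661] [ 0.54794956 -0.10667724  0.1785    ]
[ 0.51133767 -0.10775922  0.18482828] [ 0.51035743 -0.10704427  0.1785    ]
[ 0.47150105 -0.10808674  0.18456583] [ 0.46959571 -0.10741011  0.1785    ]
[0.57523051 0.03128631 0.14061569]
[0.45333549 0.00754836 0.14141874]
[0.36517498 0.06960268 0.14      ]
[ 0.37536825 -0.12738133  0.14      ]
```

```bash
python3 -m pendant '[[[0.2,0.25,0],0,0.6],[[0.2,0.25,0],0,0.6],[[0.2,0.25,-0.2],0,0.6],[[0.2,0.25,-0.5],0,0.6],[[0.03,0.05,-0.6],0,0.6],[[0,0,-0.6],0,0.6],[[0,0,-0.6],0,0.6],[[0,0,-0.6],0,0.6],[[0,0,-0.6],0,0.6],[[0,0,-0.4],0,0.6],[[0,0,-0.2],0,0.6],[[0,0,-0.1],0,0.6]]' 20
python3 -m pendant '[[[0,0,0],0,0.6],[[0,0,0],0,0.6]]'
python3 - <<'E'
from h import *
snap('wrist','w2');print(env.observe()['position'],env.observe()['ft_force'])
E
```

```text
time_s: 3.32
position: [0.5055, -0.1064, 0.1583]
tool_rot: [[-0.999, -0.001, 0.042], [-0.042, 0.001, -0.999], [0.001, -1.0, -0.001]]
ft_force: [0.1, -0.1, 0.3]
grip_width: 0.0508
time_s: 3.48
position: [0.5059, -0.1069, 0.1599]
tool_rot: [[-0.999, 0.001, 0.042], [-0.042, -0.0, -0.999], [-0.001, -1.0, 0.0]]
ft_force: [0.7, 0.3, 0.4]
grip_width: 0.0515
[ 0.50596517 -0.10692421  0.16000673] [-0.09665922  0.52184003 -0.18793624]
```

View pics/w2.png

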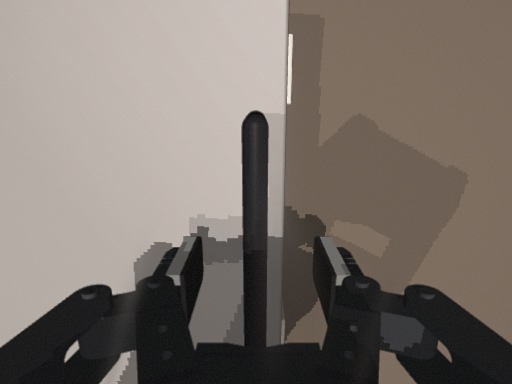

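The bar (column ~256) lies centred between the pads (~200 and ~315). I'll close on it.

```bash
python3 -m pendant '[[[0,0,0],0,0],[[0,0,0],0,0],[[0,0,0],0,0],[[0,0,0],0,0],[[0,0,0],0,0],[[0,0,0],0,0],[[0,0,0],0,0],[[0,0,0],0,0]]' 25
python3 - <<'E'
# arc increments, units of 30 mm
import numpy as np
r=np.hypot(.185,.0485);p0=np.arctan2(.0485,.185);c=np.array([-.035,.9994])
th=np.radians(np.concatenate([[0,1,3,6],np.arange(9,103,3.0),[102.5,103.5,104.5,105]]))
P=np.array([[*(-r*np.cos(p0+t)*c),r*np.sin(p0+t)] for t in th])
for t,d in zip(th[1:],np.diff(P,axis=0)/.03):print(round(np.degrees(t),1),np.round(d,3))
E
```

```text
time_s: 4.2
position: [0.5056, -0.1057, 0.1597]
tool_rot: [[-0.999, 0.0, 0.042], [-0.042, 0.002, -0.999], [-0.001, -1.0, -0.002]]
ft_force: [0.1, 6.8, 2.9]
grip_width: 0.0088
1.0 [-0.001  0.029  0.107]
3.0 [-0.002  0.064  0.213]
6.0 [-0.004  0.11   0.315]
9.0 [-0.004  0.126  0.309]
12.0 [-0.005  0.142  0.302]
15.0 [-0.006  0.158  0.294]
18.0 [-0.006  0.173  0.286]
21.0 [-0.007  0.187  0.276]
24.0 [-0.007  0.202  0.266]
27.0 [-0.008  0.215  0.255]
30.0 [-0.008  0.228  0.243]
33.0 [-0.008  0.241  0.231]
36.0 [-0.009  0.252  0.218]
39.0 [-0.009  0.264  0.205]
42.0 [-0.01   0.274  0.191]
45.0 [-0.01   0.283  0.176]
48.0 [-0.01   0.292  0.161]
51.0 [-0.011  0.3    0.145]
54.0 [-0.011  0.307  0.129]
57.0 [-0.011  0.314  0.113]
60.0 [-0.011  0.319  0.097]
63.0 [-0.011  0.324  0.08 ]
66.0 [-0.011  0.328  0.063]
69.0 [-0.012  0.33   0.045]
72.0 [-0.012  0.332  0.028]
75.0 [-0.012  0.333  0.011]
78.0 [-0.012  0.333 -0.007]
81.0 [-0.012  0.333 -0.024]
84.0 [-0.012  0.331 -0.042]
87.0 [-0.011  0.328 -0.059]
90.0 [-0.011  0.325 -0.076]
93.0 [-0.011  0.32  -0.093]
96.0 [-0.011  0.315 -0.11 ]
99.0 [-0.011  0.309 -0.126]
102.0 [-0.011  0.302 -0.142]
102.5 [-0.002  0.05  -0.025]
103.5 [-0.003  0.098 -0.052]
104.5 [-0.003  0.098 -0.053]
105.0 [-0.002  0.048 -0.027]
```

```bash
python3 -m pendant '[[[0,0.03,0.107],0,0],[[0,0.064,0.213],0,0],[[0,0.11,0.315],0,0],[[0,0.126,0.309],0,0],[[-0.01,0.142,0.302],0,0],[[-0.01,0.158,0.294],0,0],[[-0.01,0.173,0.286],0,0],[[-0.01,0.187,0.276],0,0],[[-0.01,0.202,0.266],0,0]]' 25
python3 -m pendant '[[[-0.01,0.215,0.255],0,0],[[-0.01,0.228,0.243],0,0],[[-0.01,0.241,0.231],0,0],[[-0.01,0.252,0.218],0,0],[[-0.01,0.264,0.205],0,0],[[-0.01,0.274,0.191],0,0]]'
python3 - <<'E'
from h import *
s=env.observe();print(s['position'],s['ft_force'],s['wrist_torque']);snap('scene','s1')
E
```

```text
time_s: 4.95
position: [0.5041, -0.071, 0.2315]
tool_rot: [[-0.999, 0.001, 0.042], [-0.042, -0.001, -0.999], [-0.001, -1.0, 0.001]]
ft_force: [0.7, -0.4, -3.3]
grip_width: 0.0088
time_s: 5.45
position: [0.5026, -0.0277, 0.2728]
tool_rot: [[-0.999, 0.003, 0.041], [-0.041, -0.004, -0.999], [-0.003, -1.0, 0.004]]
ft_force: [-2.4, -7.8, 7.0]
grip_width: 0.009
[ 0.50255123 -0.02772518  0.27284131] [-2.35414659 -7.78987332  6.95286449] [-1.33538301  0.30417721  0.02148234]
```

View pics/s1.png

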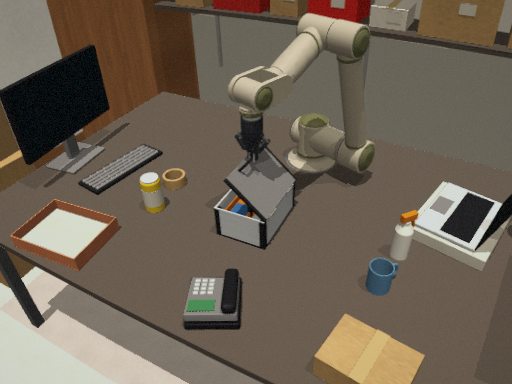

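The lid is open about 42 degrees and the bar is still in the grip, with forces around 10 N. I'll continue.

```bash
python3 -m pendant '[[[-0.01,0.26,0.19],0,0],[[-0.01,0.28,0.18],0,0],[[-0.01,0.3,0.15],0,0],[[-0.01,0.307,0.129],0,0],[[-0.01,0.314,0.113],0,0],[[-0.01,0.319,0.097],0,0],[[-0.01,0.324,0.08],0,0],[[-0.01,0.328,0.063],0,0]]' 25
python3 -m pendant '[[[-0.01,0.33,0.045],0,0],[[-0.01,0.332,0.028],0,0],[[-0.01,0.333,0.01],0,0],[[-0.01,0.333,-0.007],0,0],[[-0.01,0.333,-0.024],0,0],[[-0.01,0.331,-0.042],0,0],[[-0.01,0.328,-0.059],0,0],[[-0.01,0.325,-0.076],0,0]]'
python3 - <<'E'
from h import *
s=env.observe();print(s['position'],s['ft_force'],s['wrist_torque']);snap('scene','s2');snap('wrist','w3')
E
```

```text
time_s: 6.17
position: [0.4996, 0.0467, 0.302]
tool_rot: [[-0.999, 0.001, 0.042], [-0.042, -0.001, -0.999], [-0.001, -1.0, 0.001]]
ft_force: [-3.2, -2.8, 5.7]
grip_width: 0.0088
time_s: 6.83
position: [0.4963, 0.1267, 0.2968]
tool_rot: [[-0.999, -0.003, 0.043], [-0.043, 0.0, -0.999], [0.003, -1.0, -0.0]]
ft_force: [-4.9, -1.9, -0.1]
grip_width: 0.0092
[0.49633765 0.12666122 0.29680233] [-4.90182626 -1.85310456 -0.14001566] [-0.31267902  0.70567377  0.04350013]
```

View pics/s2.png

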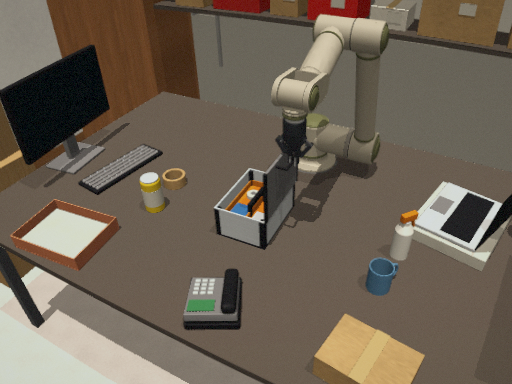

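View pics/w3.png

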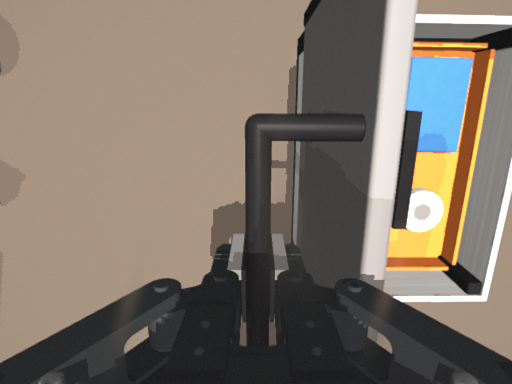

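The lid is about upright. In the wrist view its upper edge is at column ~390 and the right knuckle is near (355,290), so I'll check that clearance from depth before leaning it back.

```bash
python3 - <<'E'
from h import *
np.set_printoptions(precision=3,suppress=True)
s=env.observe();d=np.load('pics/w3.npy')
for u,v in [(395,100),(395,180),(375,230),(256,200),(300,260),(298,285),(340,290),(355,295),(370,300),(400,330),(440,360),(310,330)]:
    p=w('wrist',u,v,d[v,u],s);print(u,v,d[v,u],p, 'rel grasp',p-s['position']-[0,0,.019])
E
```

```text
395 100 0.10435118 [0.568 0.087 0.331] rel grasp [ 0.072 -0.041  0.015]
395 180 0.11206516 [0.542 0.082 0.331] rel grasp [ 0.045 -0.045  0.015]
375 230 0.1154115 [0.524 0.087 0.332] rel grasp [ 0.027 -0.04   0.016]
256 200 0.12430762 [0.529 0.129 0.321] rel grasp [0.033 0.002 0.005]
300 260 0.13392502 [0.504 0.11  0.318] rel grasp [ 0.008 -0.017  0.003]
298 285 0.105919145 [0.509 0.115 0.346] rel grasp [ 0.013 -0.013  0.03 ]
340 290 0.10248666 [0.51  0.102 0.349] rel grasp [ 0.014 -0.025  0.034]
355 295 0.10063332 [0.51  0.098 0.351] rel grasp [ 0.014 -0.029  0.036]
370 300 0.09882749 [0.51  0.094 0.353] rel grasp [ 0.013 -0.033  0.038]
400 330 0.08554657 [0.51  0.09  0.367] rel grasp [ 0.014 -0.037  0.051]
440 360 0.0755759 [0.51  0.085 0.378] rel grasp [ 0.014 -0.042  0.062]
310 330 0.078337766 [0.514 0.115 0.373] rel grasp [ 0.018 -0.012  0.058]
```

```bash
python3 -m pendant '[[[-0.01,0.2,-0.05],0,0],[[0,0,0],0,0.2],[[0,0,0],0,0.2],[[0,0,0.15],0,0.2],[[0,0,0.15],0,0.2],[[0,0,0],0,0.2],[[0,0,0],0,0],[[0,0,0],0,0],[[0,0,0],0,0]]' 25
python3 - <<'E'
from h import *
s=env.observe();print(s['position'],s['ft_force'],s['wrist_torque']);snap('wrist','w4')
E
```

```text
time_s: 7.68
position: [0.4975, 0.1315, 0.3051]
tool_rot: [[-0.999, 0.002, 0.042], [-0.042, 0.0, -0.999], [-0.002, -1.0, -0.0]]
ft_force: [-1.1, 1.3, 6.2]
grip_width: 0.0085
[0.49750186 0.13146542 0.30511265] [-1.14294498  1.28448148  6.18639124] [ 0.21732022 -0.06027663 -0.06295171]
```

View pics/w4.png

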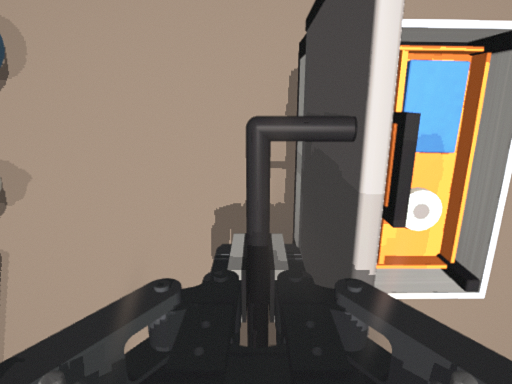

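```bash
python3 -m pendant '[[[0,0.15,-0.045],0,0],[[-0.01,0.15,-0.05],0,0],[[0,0.15,-0.055],0,0],[[-0.01,0.15,-0.06],0,0],[[0,0.15,-0.065],0,0],[[-0.01,0.15,-0.07],0,0],[[0,0.15,-0.072],0,0],[[0,0.12,-0.06],0,0],[[0,0.08,-0.04],0,0],[[0,0,0],0,0]]' 25
python3 - <<'E'
from h import *
s=env.observe();print(s['position'],s['ft_force'],s['wrist_torque']);snap('wrist','w5');snap('scene','s3')
E
```

```text
time_s: 8.57
position: [0.496, 0.1695, 0.2888]
tool_rot: [[-0.999, -0.001, 0.043], [-0.043, 0.001, -0.999], [0.001, -1.0, -0.001]]
ft_force: [-1.4, 2.2, 4.3]
grip_width: 0.009
[0.4959911  0.16952963 0.28876933] [-1.38498945  2.15865116  4.26741684] [0.33947307 0.2861656  0.01307283]
```

View pics/w5.png

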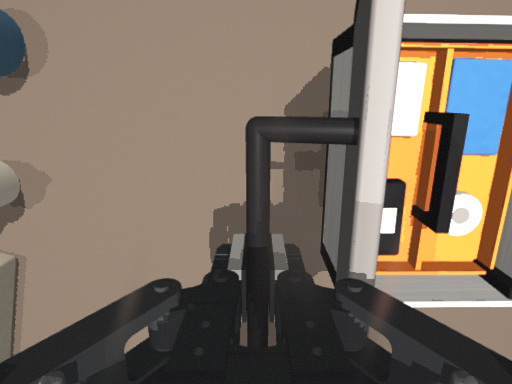

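```bash
python3 -m pendant '[[[0,0.07,-0.035],0,0],[[0,0.03,-0.015],0,0],[[0,0,0],0,0]]' 
python3 -c "
from h import *
print(env.observe()['position'])"
```

```text
time_s: 8.92
position: [0.4959, 0.1721, 0.2873]
tool_rot: [[-0.999, -0.001, 0.042], [-0.042, 0.0, -0.999], [0.001, -1.0, -0.0]]
ft_force: [-3.7, 1.8, 4.9]
grip_width: 0.0087
[0.49593012 0.17206468 0.28734793]
```

```bash
python3 -m pendant '[[[0,0,0],0,0.22],[[0,0,0],0,0.22],[[0,0.05,0],0,0.22],[[0,0,0],0,0.22]]'
python3 -m pendant '[[[0,0,0.2],0,0.22],[[0,0,0.5],0,0.22],[[0,0,0.6],0,0.22],[[0,0,0.6],0,0.22],[[0,0,0.6],0,0.22],[[0,0,0.4],0,0.22],[[0,0,0.1],0,0.22],[[0,0,0],0,0.22]]'
python3 - <<'E'
from h import *
s=env.observe();print(s['position'],s['ft_force']);snap('wrist','w6');snap('scene','s4');snap('top','t1')
E
```

```text
time_s: 9.25
position: [0.4964, 0.1734, 0.2871]
tool_rot: [[-0.999, -0.0, 0.042], [-0.042, -0.0, -0.999], [0.0, -1.0, 0.0]]
ft_force: [-0.4, 0.5, -0.1]
grip_width: 0.019
time_s: 9.92
position: [0.4964, 0.1734, 0.3782]
tool_rot: [[-0.999, 0.002, 0.042], [-0.042, 0.0, -0.999], [-0.002, -1.0, -0.0]]
ft_force: [-0.6, 0.3, -1.0]
grip_width: 0.0189
[0.49641264 0.17338024 0.37817944] [-0.57199161  0.32025027 -0.95011079]
```

View pics/s4.png

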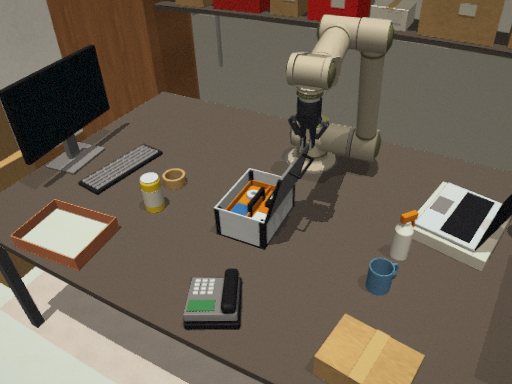

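View pics/w6.png

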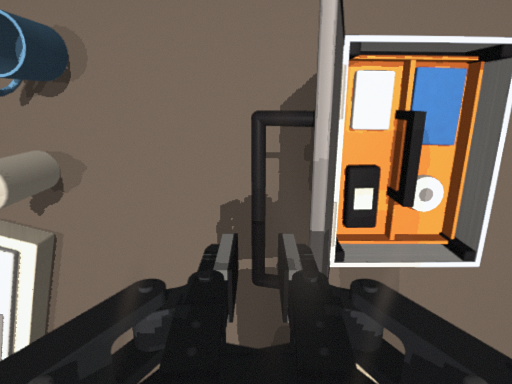

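View pics/t1.png

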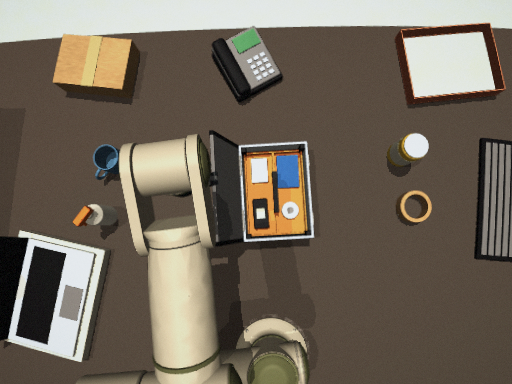

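The lid rests open on its stop with its handle free, and the tray holds all four parts. In the top view the arm's wrist drum (125–205, 140–190) reaches past the tool to the +y side, so I'll check its height against the lid before lowering.

```bash
python3 - <<'E'
from h import *
np.set_printoptions(precision=3,suppress=True)
print(env.observe()['q'])
d=np.load('pics/t1.npy')
for u,v in [(130,165),(150,165),(170,165),(190,165),(203,165),(140,220),(175,235),(180,300),(195,350),(212,140),(240,140),(212,240)]: print(u,v,w('top',u,v,d[v,u]))
d=np.load('pics/s4.npy')
for u,v in [(300,70),(335,65),(380,35),(340,35),(308,100),(365,100),(330,55),(300,55),(315,80)]: print('s',u,v,w('scene',u,v,d[v,u]))
def onw(u,v,z):
    s=env.observe();a=w('wrist',u,v,.2,s);b=w('wrist',u,v,.6,s);return a+(b-a)*(z-a[2])/(b[2]-a[2])
for u,v in [(410,112),(410,204),(395,114),(425,114),(415,200),(400,116),(403,200)]:print('bar',onw(u,v,.118))
dw=np.load('pics/w6.npy')
for u,v in [(413,130),(411,160),(408,190)]:print(w('wrist',u,v,dw[v,u],env.observe()))
E
python3 - <<'E'
import cv2
im=cv2.imread('pics/w6.png');cv2.imwrite('pics/w6c.png',cv2.resize(im[30:280,310:512],None,fx=2.9,fy=2.39,interpolation=cv2.INTER_CUBIC))
im=cv2.imread('pics/t1.png');cv2.imwrite('pics/t1c.png',cv2.resize(im[130:250,205:330],None,fx=4.8,fy=4.8,interpolation=cv2.INTER_CUBIC))
E
```

```text
[  6.344  15.912  59.705   0.    104.486  93.937]
130 165 [0.494 0.216 0.676]
150 165 [0.493 0.185 0.675]
170 165 [0.493 0.156 0.674]
190 165 [0.491 0.124 0.68 ]
203 165 [0.493 0.108 0.663]
140 220 [0.412 0.207 0.654]
175 235 [0.389 0.153 0.652]
180 300 [0.294 0.143 0.667]
195 350 [0.224 0.121 0.673]
212 140 [0.609 0.137 0.322]
240 140 [0.681 0.085 0.001]
212 240 [0.38  0.1   0.627]
s 300 70 [0.534 0.155 0.649]
s 335 65 [0.436 0.223 0.642]
s 380 35 [0.168 0.282 0.666]
s 340 35 [0.237 0.166 0.668]
s 308 100 [0.528 0.18  0.559]
s 365 100 [0.082 0.237 0.385]
s 330 55 [0.365 0.181 0.643]
s 300 55 [0.493 0.135 0.676]
s 315 80 [0.532 0.2   0.626]
bar [ 0.558 -0.005  0.118]
bar [ 0.444 -0.025  0.118]
bar [0.555 0.012 0.118]
bar [ 0.557 -0.024  0.118]
bar [ 0.45  -0.03   0.118]
bar [0.553 0.006 0.118]
bar [ 0.449 -0.015  0.118]
[ 0.537 -0.013  0.117]
[ 0.501 -0.017  0.117]
[ 0.462 -0.02   0.116]
```

View pics/t1c.png

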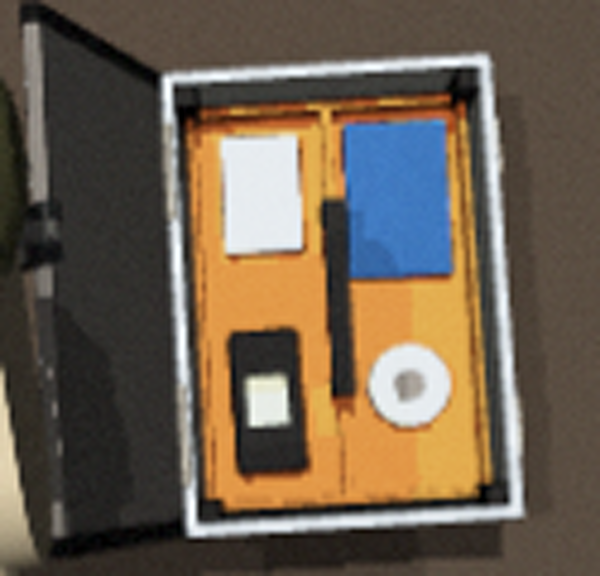

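View pics/w6c.png

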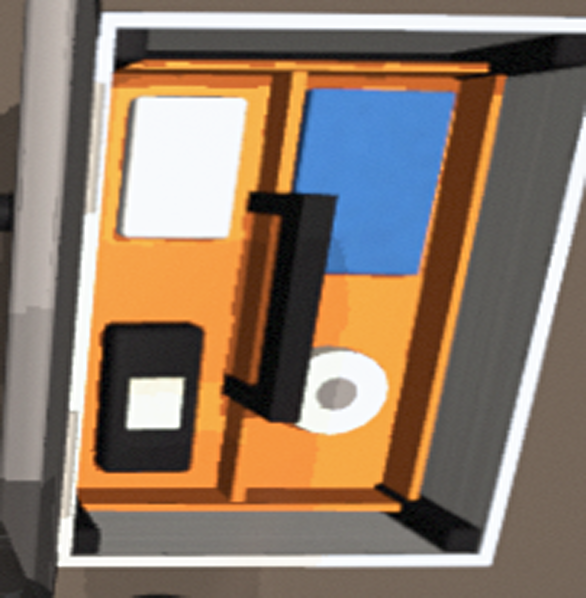

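```bash
python3 - <<'E'
from h import *
np.set_printoptions(precision=4,suppress=True)
f=lambda a,b:(205+(a+.5)/4.8-.5,130+(b+.5)/4.8-.5)
for p in [(323,200),(347,200),(333,397),(354,397)]: print(onz('top',*f(*p),.118))
print('rim')
C=np.array([onz('top',*f(*p),.130) for p in [(162,73),(489,54),(523,517),(187,536)]]);print(C,C.mean(0))
E
```

```text
[ 0.5585 -0.0129  0.118 ]
[ 0.5582 -0.0276  0.118 ]
[ 0.4382 -0.0162  0.118 ]
[ 0.4379 -0.0289  0.118 ]
rim
[[ 0.6372  0.0838  0.13  ]
 [ 0.6446 -0.116   0.13  ]
 [ 0.3641 -0.1271  0.13  ]
 [ 0.3567  0.073   0.13  ]] [ 0.5007 -0.0216  0.13  ]
```

```bash
python3 -m pendant '[[[0,-0.2,0],0,0.3],[[0.01,-0.6,0],0,0.3],[[0.01,-0.8,0],0,0.3],[[0.01,-0.8,0],0,0.4],[[0.01,-0.8,0],0,0.5],[[0.01,-0.8,0],0,0.6],[[0.01,-0.8,-0.1],0,0.7],[[0.01,-0.8,-0.4],0,0.7],[[0.01,-0.6,-0.7],0,0.7],[[0.01,-0.2,-0.9],0,0.7],[[0,-0.1,-0.9],0,0.7],[[0,0,-0.8],0,0.7]]'
python3 -m pendant '[[[0,0,-0.6],0,0.7],[[0,0,-0.3],0,0.7],[[0,0,0],0,0.7],[[0,0,0],0,0.7]]'
python3 - <<'E'
from h import *
s=env.observe();print(s['position'],s['ft_force']);snap('wrist','w7')
E
```

```text
time_s: 11.07
position: [0.4982, -0.0227, 0.2614]
tool_rot: [[-0.999, -0.002, 0.041], [-0.041, 0.0, -0.999], [0.002, -1.0, -0.0]]
ft_force: [0.2, -0.3, 0.4]
grip_width: 0.0602
time_s: 11.4
position: [0.4991, -0.0218, 0.2369]
tool_rot: [[-0.999, 0.0, 0.042], [-0.042, -0.0, -0.999], [-0.0, -1.0, 0.0]]
ft_force: [0.9, -0.1, 0.7]
grip_width: 0.0595
[ 0.49908473 -0.02177589  0.23689397] [ 0.8721847  -0.05617957  0.7174774 ]
```

View pics/w7.png

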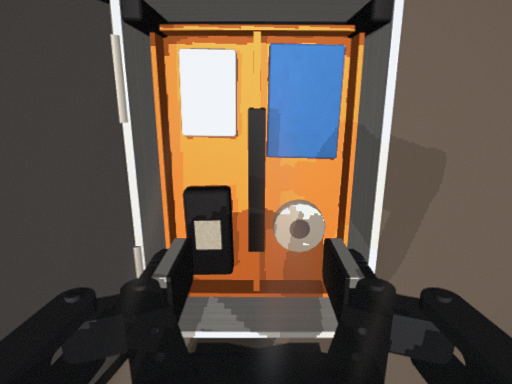

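The grip bar stands centrally, top face from about (256.5,108) to (257,250), with all four parts around it.

```bash
python3 - <<'E'
from h import *
np.set_printoptions(precision=4,suppress=True)
s=env.observe();d=np.load('pics/w7.npy')
im=cv2.imread('pics/w7.png')
print([int(d[v,256]*1000) for v in (112,150,200,245)])
def onw(u,v,z):
    a=w('wrist',u,v,.2,s);b=w('wrist',u,v,.6,s);return a+(b-a)*(z-a[2])/(b[2]-a[2])
for v in (115,150,200,240):
    r=d[v,235:280]; k=np.where(r<r.min()+.006)[0]; l,h=235+k[0],235+k[-1]
    print(v,l,h,onw((l+h)/2,v,.118),w('wrist',(l+h)/2,v,d[v,(l+h)//2],s), onw(h+.5,v,.118)[1]-onw(l-.5,v,.118)[1])
for v in (108,251): print(onw(256.5,v,.118))
E
```

```text
[254, 261, 273, 283]
115 248 265 [ 0.5572 -0.0185  0.118 ] [ 0.5572 -0.0185  0.1188] -0.013962062786376862
150 248 264 [ 0.5299 -0.0192  0.118 ] [ 0.5302 -0.0192  0.12  ] -0.013557864598238675
200 241 241 [ 0.4877 -0.0084  0.118 ] [ 0.5689 -0.0189  0.3806] -0.0008318056027486441
240 248 264 [ 0.4522 -0.0224  0.118 ] [ 0.4523 -0.0224  0.1183] -0.014651322076616373
[ 0.5625 -0.0183  0.118 ]
[ 0.4418 -0.0232  0.118 ]
```

```bash
python3 -m pendant '[[[0.05,0.02,-0.3],0,0.7],[[0.05,0.02,-0.6],0,0.7],[[0,0,-0.7],0,0.7],[[0,0,-0.7],0,0.7],[[0,0,-0.7],0,0.7],[[0,0,-0.6],0,0.7],[[0,0,-0.5],0,0.7],[[0,0,-0.35],0,0.7],[[0,0,-0.25],0,0.7],[[0,0,-0.15],0,0.7],[[0,0,-0.05],0,0.7],[[0,0,0],0,0.7]]'
python3 - <<'E'
from h import *
s=env.observe();print(s['position'],s['ft_force']);snap('wrist','w8')
E
```

```text
time_s: 12.45
position: [0.5022, -0.0204, 0.0897]
tool_rot: [[-0.999, 0.001, 0.042], [-0.042, -0.0, -0.999], [-0.001, -1.0, 0.0]]
ft_force: [0.8, 0.8, -0.2]
grip_width: 0.0598
[ 0.50219289 -0.02042818  0.08965136] [ 0.80648729  0.82677059 -0.17277556]
```

View pics/w8.png

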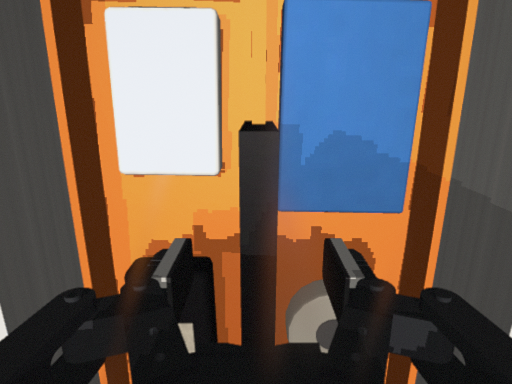

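The bar (columns 241–278) is centred between the pads and they clear the parts. I'll close firmly.

```bash
python3 -m pendant '[[[0,0,0],0,0],[[0,0,0],0,0],[[0,0,0],0,0],[[0,0,0],0,0],[[0,0,0],0,0],[[0,0,0],0,0],[[0,0,0],0,0],[[0,0,0],0,0],[[0,0,0],0,0],[[0,0,0],0,0]]' 90
python3 -m pendant '[[[0,0,0.05],0,0],[[0,0,0.1],0,0],[[0,0,0.15],0,0],[[0,0,0.15],0,0],[[0,0,0.15],0,0],[[0,0,0.05],0,0],[[0,0,0],0,0],[[0,0,0],0,0]]'
python3 - <<'E'
from h import *
s=env.observe();print(s['position'],s['ft_force'],s['wrist_torque'],s['grip_width']);snap('wrist','w9')
E
```

```text
time_s: 13.33
position: [0.5021, -0.0205, 0.0899]
tool_rot: [[-0.999, 0.001, 0.042], [-0.042, -0.0, -0.999], [-0.001, -1.0, 0.0]]
ft_force: [-1.7, -0.6, 5.4]
grip_width: 0.0126
time_s: 14.0
position: [0.5019, -0.0204, 0.109]
tool_rot: [[-0.999, 0.0, 0.042], [-0.042, -0.0, -0.999], [-0.0, -1.0, 0.0]]
ft_force: [0.2, 0.3, -4.9]
grip_width: 0.0126
[ 0.50190886 -0.0203766   0.10896739] [ 0.15676964  0.33640601 -4.91853772] [-0.04073109  0.01354352 -0.03867586] 0.012599989357393858
```

View pics/w9.png

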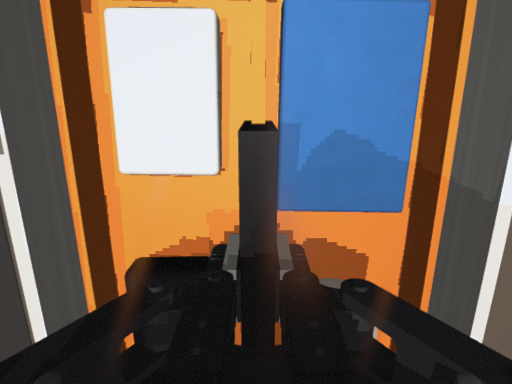

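The tray follows level: the view of it is unchanged, wrist moments are under 0.05 Nm and the load is about 4.9 N. I'll raise it the remaining 155 mm.

```bash
python3 -m pendant '[[[0,0,0.1],0,0],[[0,0,0.2],0,0],[[0,0,0.25],0,0],[[0,0,0.25],0,0],[[0,0,0.25],0,0],[[0,0,0.25],0,0],[[0,0,0.25],0,0],[[0,0,0.25],0,0],[[0,0,0.25],0,0],[[0,0,0.25],0,0],[[0,0,0.25],0,0],[[0,0,0.25],0,0]]'
python3 -m pendant '[[[0,0,0.25],0,0],[[0,0,0.25],0,0],[[0,0,0.25],0,0],[[0,0,0.25],0,0],[[0,0,0.25],0,0],[[0,0,0.25],0,0],[[0,0,0.25],0,0],[[0,0,0.25],0,0],[[0,0,0.2],0,0],[[0,0,0.15],0,0],[[0,0,0.05],0,0],[[0,0,0],0,0]]'
python3 -m pendant '[[[0,0,0],0,0],[[0,0,0],0,0],[[0,0,0],0,0],[[0,0,0],0,0]]'
python3 - <<'E'
from h import *
s=env.observe();print(s['position'],s['ft_force'],s['wrist_torque'],s['grip_width']);snap('wrist','w10');snap('scene','s5');snap('top','t2')
im=cv2.imread('pics/s5.png');cv2.imwrite('pics/s5c.png',cv2.resize(im[80:250,170:330],None,fx=3.5,fy=3.5,interpolation=cv2.INTER_CUBIC))
E
```

```text
time_s: 15.05
position: [0.5019, -0.0204, 0.1937]
tool_rot: [[-0.999, -0.0, 0.042], [-0.042, 0.0, -0.999], [0.0, -1.0, -0.0]]
ft_force: [-0.5, -0.9, -5.2]
grip_width: 0.0125
time_s: 16.05
position: [0.502, -0.0204, 0.2652]
tool_rot: [[-0.999, 0.0, 0.042], [-0.042, -0.0, -0.999], [-0.0, -1.0, 0.0]]
ft_force: [0.1, 0.2, -5.8]
grip_width: 0.0125
time_s: 16.38
position: [0.5019, -0.0204, 0.2647]
tool_rot: [[-0.999, -0.001, 0.042], [-0.042, 0.0, -0.999], [0.001, -1.0, -0.0]]
ft_force: [-0.4, 0.6, -5.9]
grip_width: 0.0127
[ 0.50185976 -0.02037518  0.26469084] [-0.39799039  0.64325346 -5.86936711] [-0.0246282  -0.01202207 -0.0213905 ] 0.012695646126029804
```

View pics/s5c.png

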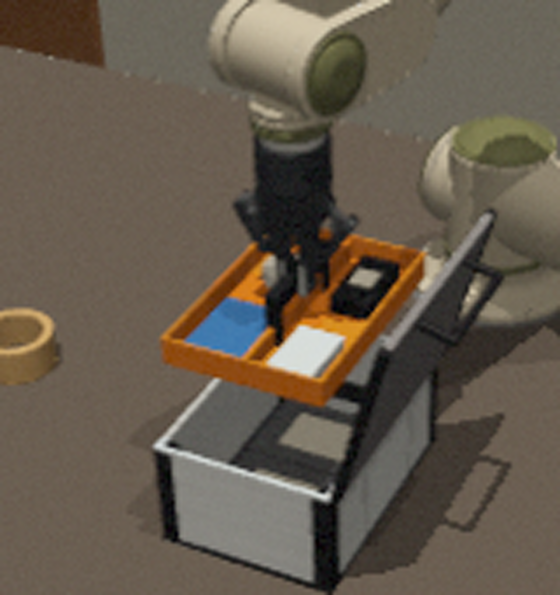

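View pics/w10.png

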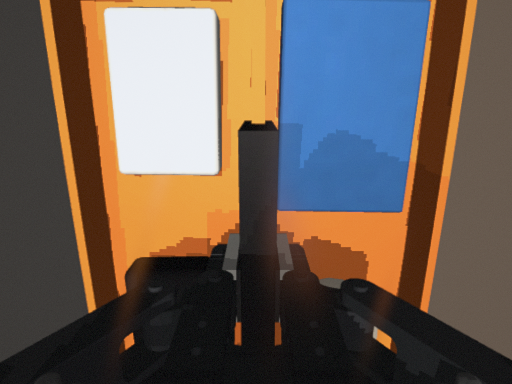

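View pics/t2.png

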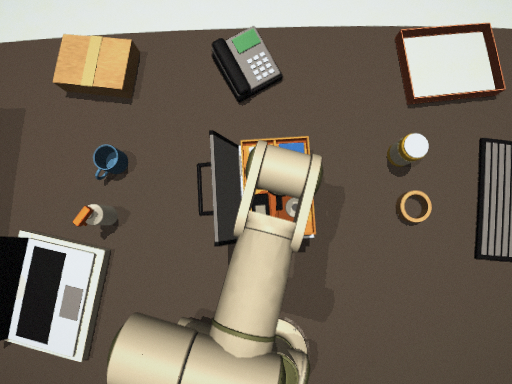

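The tray hangs level over the open case with its four parts, and the lid leans back. Last check: the tray's height and level from depth, and whether the bystanders moved.

```bash
python3 - <<'E'
from h import *
np.set_printoptions(precision=4,suppress=True)
d=np.load('pics/t2.npy')
for u,v in [(246,139),(275,138),(308,138),(312,228),(313,200)]: print('tray',w('top',u,v,d[v,u]))
dw=np.load('pics/w10.npy');d9=np.load('pics/w8.npy');s=env.observe()
for u,v in [(250,30),(130,230),(430,30),(170,20),(160,150),(350,50),(330,195)]: print(w('wrist',u,v,dw[v,u],s), dw[v,u]-d9[v,u])
a,b=cv2.imread('pics/t0.png').astype(int),cv2.imread('pics/t2.png').astype(int)
for n,(x,y) in dict(can=(410,148),tape=(415,207),mug=(109,160),spray=(95,215)).items():
    print(n,abs(a-b)[y-22:y+22,x-22:x+22].mean(), abs(a-b)[y-22:y+22,x-22:x+22].max())
print(s['qvel'],s['time_s'])
E
```

```text
tray [0.6835 0.0655 0.002 ]
tray [ 0.6251 -0.0185  0.2599]
tray [ 0.6235 -0.1039  0.2591]
tray [ 0.3917 -0.1097  0.2334]
tray [ 0.4626 -0.1107  0.2621]
[ 0.6032 -0.0125  0.2364] -0.0006209016
[0.4974 0.0518 0.2347] 0.0010752231
[ 0.6076 -0.0994  0.2347] 0.0016319156
[0.6031 0.0217 0.2516] -0.00071141124
[0.5464 0.0279 0.2518] 0.0006287098
[ 0.5949 -0.0585  0.247 ] 0.0004618466
[ 0.5263 -0.0561  0.2474] -7.198751e-05
can 1.90616391184573 11
tape 2.21883608815427 11
mug 2.40633608815427 11
spray 2.1303374655647382 11
[ 0.0112 -0.0867 -0.0726  0.064   0.0075 -0.2778] 16.5333
```

The tray's wall tops read 0.26 m, which puts its underside at about 0.23 m. It is level, the parts haven't shifted, and the bystanders show only image noise. Handing in.

```bash
python3 -c "
from rig import env
print(env.close_job())"
```

```text
the job is handed in; nothing more can be done
None
```

I opened the case by its lid handle and let it go on its stop. Then I gripped the tray's black bar with 90 N and lifted it straight up 175 mm. The job was handed in at 16.5 s with the tray held still over the case.

- **Tray height:** the underside is about 0.23 m above the desk, so about 10 cm above the rim. The tray's wall tops measured 0.259–0.262 m, where 0.26 m was expected.
- **Level and contents:** the tray looked level and all four parts were still in it. Depth readings of the tray, the ssd and the dock seen from the wrist changed by under 2 mm from before the lift. The wrist moment was below 0.05 Nm.
- **Lid:** it stayed open, leaning back. I felt no clear contact with the stop while guiding the lid, so I let go within a few millimetres of it. The pictures afterwards show the lid resting back, but I did not measure its angle.
- **Rest of the desk:** the areas around the can, tape, mug and spray bottle differ from the first picture only by image noise.
- **Checks that disagreed:** the first two camera estimates of the handle's position differed by about 5 mm along the bar, which did not matter for the grip. Two of my final tray depth samples missed the tray wall, so I left them out.

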